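Line up the reagent bottles by height on the staging rail

ROBOT

A 6-joint arm with a two-finger parallel gripper is mounted at the origin on a cart in front of the work surface, level with it; the furniture and walls round the work are solid. World frame = base frame: x ahead of the robot, y to its left, z up, the work surface at z = 0. Lengths are in m, angles in degrees, forces in N, time in s.
With the tool pointing down it reaches from about 0.35 to 0.975 m from the base axis. Payload 7.1 kg.
Tool frame: the origin (TCP) lies on the centre line of the jaws, within the pads' length; the fingertips stand 14 mm ahead of it and the grasp point (between the pads) lies 5 mm behind it; z points along the fingers, y is the line along which they close (so a half turn about z gives the same grasp; the last joint's range is limited). The gripper opens to 88 mm and grips with 3 to 60 N. Pads are 20 mm wide; open, the fingers measure 115 mm over their backs; the gripper's body (75 mm by 178 mm) begins 61 mm behind the grasp point.
Start: joints at [62.166, 24.242, 93.386, -0, 62.372, -1.089], TCP at [0.281, 0.558, 0.237] pointing down, gripper open.
Joint ranges: [-172.04, 172.04], [-51.8, 120.97], [4.93, 147.93], [-75.15, 255.16], [6.16, 154.13], [-145.62, 145.62]. Speed limits (degrees/s): [136.94, 136.94, 172.46, 180, 180, 180].

INTERFACE

Orientations are given as a 3x3 rotation matrix whose columns are the frame's x, y, z axes.
In Python, from rig import state, read_camera, hand_in gives the robot as it stands.
- The arm moves only by the tool carry_out, never from a script. Its argument "deltas" is a list that holds one entry, the list of rows, each a list of 6 numbers: the shift along the tool's x, y, z in mm, then the turn, a rotation vector about the tool's x, y, z in rad. A call has exactly 8 rows; each row shifts and turns the commanded pose from where the row before left it, along the tool's axes as they then stand; what a row does not reach is not made up. A row lasts 1/8 s, in which the tool goes at most 62.5 mm and 10.7 degrees, less where a joint would pass 70% of its speed; a pose out of reach is approached as far as the arm can. A call is refused whole if a number of a shift passes 62.5 or a number of a turn 0.188, either way. A call with a gripper value outside its range is refused whole. "grip" is the opening in per cent of the stroke, from 0 (shut) to 100 (fully open), set as the call begins (left out, the last holds). The fingers move at their own pace and stop on an object; the grip force is fixed at half the most. Time passes only in rows, so rows that do not move let the fingers close, or fill a call up. It gives the time, the measured TCP pose, the force, the opening and the grip force at its end, in the units of the state.
- state(): the state, without advancing time (a new reading comes with each control period).
- read_camera(name): name is "side" or "top" or "wrist"; returns a dict with "frame" (384x512x3 uint8, red, green, blue), "mtx" (3x3 intrinsics, pixels), "R" (3x3) and "t" (3): a world point X has camera coordinates R X + t; the wrist camera has in their place "mount" (4x4, takes a point from camera to tool coordinates, whose origin is the TCP and whose axes are the flange's). Camera axes: x right, y down, z forward; pixel columns grow to the right and rows downward; lengths in m; the calibration is good to about 2 mm. The wrist camera is an equidistant fisheye: a pixel r from the principal point sees the ray r / f radians off the axis. A picture is of the moment at which its call begins: read the wrist's pose just before it. There is no depth.
- hand_in(): hands the job in; it is judged then, once.
The state is a dict: "clock": time; "joint_pos": joint angles; "joint_vel": joint speeds; "joint_efforts": joint torques, N m; "position": TCP position; "ee_rot": TCP orientation; "contact_force": force on the tool from outside, world axes, zero at the start; "wrist_torque": the same for the moment, N m; "width": finger opening in m; "gripper_force": force on a finger pad.
Only numpy, scipy, OpenCV 4.12 (cv2) and the standard library are available. Lean on these libraries where they do the work, as an engineer would, in place of code of your own. Each camera call takes 0.05 s, during which the arm holds its last target. There are 200 camera calls.

TASK

Line up the four loose bottles on the staging rail in order of height, one upright in the middle of each round pad: the shortest (the white-capped vial) on the pad next to the red post, then the small brown one, then the larger brown one, and the tallest (green pointed cap) on the pad next to the black post. Leave the lidded white crucible where it stands.

Things in the scene. Friction and masses are not known exactly. Their poses are not given: they have to be found in the camera images.
- vial_mid (a point): small clear glass vial with a white screw cap, the shortest: 56 mm high, straight round body 22 mm in diameter up to 44 mm, cap 20 mm. 25 g (may vary by a third). Stands upright and loose on the worktop. This point is on its axis, half-way up (28 mm above its underside); z up
- small_amber_mid (a point): small brown bottle with a black cap: 72 mm high, straight round body 33 mm in diameter up to 50 mm, cap 23 mm. 50 g (may vary by a third). Stands upright and loose on the worktop. This point is on its axis, half-way up (36 mm above its underside); z up
- large_amber_mid (a point): larger brown bottle with a black cap: 90 mm high, straight round body 42 mm in diameter up to 65 mm, cap 29 mm. 110 g (may vary by a third). Stands upright and loose on the worktop. This point is on its axis, half-way up (45 mm above its underside); z up
- green_cap_mid (a point): white bottle with a green pointed cap, the tallest: 124 mm high, straight round body 46 mm in diameter up to 75 mm, then a shoulder, a 30 mm collar and a thin 12 mm spout. 110 g (may vary by a third). Stands upright and loose on the worktop. This point is on its axis, half-way up (62 mm above its underside); z up
- mark_a (a point): pad 1 of 4 counted from the robot's left along the staging rail: flat fixed black rubber disc, 54 mm in diameter, with a white ring and centre dot. This point is the centre of its top face, 8 mm above the worktop; z up, y along the rail to the left. The rail is a flat fixed aluminium strip 72 x 410 mm, 6 mm high; neighbouring pads are 77 to 93 mm apart
- mark_b (a point): pad 2 of 4 counted from the robot's left along the staging rail: flat fixed black rubber disc, 54 mm in diameter, with a white ring and centre dot. This point is the centre of its top face, 8 mm above the worktop; z up, y along the rail to the left
- mark_c (a point): pad 3 of 4 counted from the robot's left along the staging rail: flat fixed black rubber disc, 54 mm in diameter, with a white ring and centre dot. This point is the centre of its top face, 8 mm above the worktop; z up, y along the rail to the left
- mark_d (a point): pad 4 of 4 counted from the robot's left along the staging rail: flat fixed black rubber disc, 54 mm in diameter, with a white ring and centre dot. This point is the centre of its top face, 8 mm above the worktop; z up, y along the rail to the left. Beyond this end of the rail, over x > 0.61, y -0.27 to -0.02 m, is a fixed shelf (board at 0.32 m height, bottles above) on a partition: pass in front of it
- red_post_top (a point): centre of the top of the fixed red post, 16 to 22 mm in diameter, that stands at one end of the rail, about 60 mm beyond the last pad's centre (a black one like it is at the other end); its top is 51 mm above the worktop. Which end is red changes
- crucible: white porcelain crucible with a lid and a small knob, loose, 49 mm in diameter at the rim, 49 mm high, standing among the bottles; not to be moved. Origin at the centre of its underside, z up

How it is judged (in metres and radians):
At the end, for the whole second after the job is handed in: Each bottle's axis is within 12 mm of the centre of its own pad (from the red post outward: white-capped vial, small brown, larger brown, green cap), standing on it and within 0.15 rad of upright, released and at rest (((horizontal distance between red_post_top and mark_a below 0.12 m and horizontal distance between vial_mid and mark_a below 0.012 m and horizontal distance between small_amber_mid and mark_b below 0.012 m and horizontal distance between large_amber_mid and mark_c below 0.012 m and horizontal distance between green_cap_mid and mark_d below 0.012 m) or (horizontal distance between red_post_top and mark_d below 0.12 m and horizontal distance between vial_mid and mark_d below 0.012 m and horizontal distance between small_amber_mid and mark_c below 0.012 m and horizontal distance between large_amber_mid and mark_b below 0.012 m and horizontal distance between green_cap_mid and mark_a below 0.012 m)) and angle between each of vial_mid, small_amber_mid, large_amber_mid, green_cap_mid's own z axis and vertical below 0.15 rad and height (world z) of vial_mid below 0.042 m and linear speed of each of vial, small_amber, large_amber, green_cap below 0.02 m/s and height (world z) of small_amber_mid below 0.05 m and height (world z) of large_amber_mid below 0.059 m and height (world z) of green_cap_mid below 0.076 m); the robot touches nothing.
It fails at once if the crucible is shifted by more than 20 mm or tipped (distance of crucible from where it was at the start of the episode above 0.02 m or angle between crucible's own z axis and vertical above 0.3 rad).
It also fails if it takes over 120 s, if anything falls off the work surface, if the arm or the gripper's body presses on something with over 40 N, if the wrist force passes 120 N, or if a joint passes its speed limit or range.

## Working session

There is one attempt and no reset: what is moved stays moved. The work goes in short steps, Python scripts to look and compute and a tool call to move; the robot and the scene stay as the last step left them, time stands still between calls to the robot, and variables do not carry over. Pictures are saved under pics/ and viewed, at most 14 in all, crops included, and the job is handed in when it is done.

Besides the shell and the picture viewer there is one more tool, called after "Emit:" as a command line: name --argument value ..., lists and objects as JSON in quotes. carry_out: Moves the arm, as the interface text tells. Its arguments: {"type":"object","properties":{"deltas":{"type":"array","items":{"type":"array","items":{"type":"array","items":{"type":"number"}}}},"grip":{"type":"number"}},"required":["deltas"]}

```bash
mkdir -p pics; ls
python3 - <<'E'
from rig import state, read_camera
import cv2,numpy as np,pickle
s=state(); print(s['clock'],s['position'],np.round(s['ee_rot'],3),s['width'])
d={}
for n in ['top','side','wrist']:
    c=read_camera(n); d[n]=c
    cv2.imwrite(f'pics/{n}0.png',c['frame'][:,:,::-1])
    print(n,{k:np.round(v,4).tolist() for k,v in c.items() if k!='frame'})
pickle.dump(d,open('cams0.pkl','wb'))
E
```

```text
pics
0.0 [0.28099283 0.55766504 0.23589529] [[-0.893  0.45  -0.001]
 [ 0.45   0.893 -0.001]
 [ 0.    -0.002 -1.   ]] 0.08778970624732647
top {'mtx': [[458.1969, 0.0, 256.9795], [0.0, 458.1969, 195.5846], [0.0, 0.0, 1.0]], 'R': [[0.008, -0.9999, 0.006], [-0.9944, -0.0086, -0.1053], [0.1054, -0.0051, -0.9944]], 't': [0.1301, 0.5316, 1.2401]}
side {'mtx': [[350.7113, 0.0, 254.3313], [0.0, 350.7113, 191.0778], [0.0, 0.0, 1.0]], 'R': [[0.9669, -0.2552, 0.0034], [-0.1253, -0.4861, -0.8649], [0.2224, 0.8358, -0.5019]], 't': [-0.4867, 0.1925, 0.6468]}
wrist {'mtx': [[297.3186, 0.0, 252.4852], [0.0, 297.3186, 188.9281], [0.0, 0.0, 1.0]], 'mount': [[0.0009, -0.9587, -0.2845, 0.0774], [1.0, 0.0009, 0.0, 0.0], [0.0002, -0.2845, 0.9587, -0.1481], [0.0, 0.0, 0.0, 1.0]]}
```

View pics/top0.png

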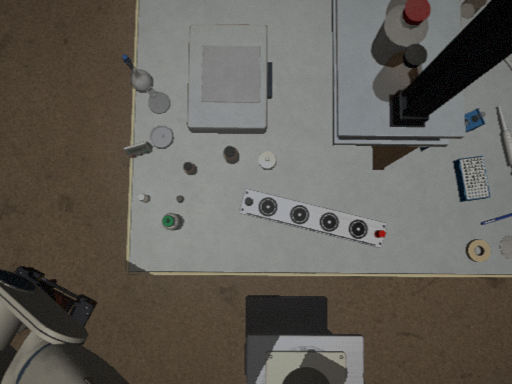

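View pics/side0.png

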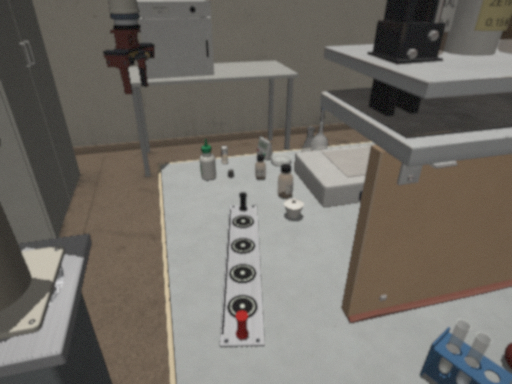

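The top view shows pads at about (268,207), (300,215), (329,222) and (359,229). The red post is on the right at (381,234), next to mark_d. The crucible is at (267,160), large brown at (231,155), small brown at (190,168), vial at (144,198) and green cap at (172,221). The side view agrees, and also shows a small dark object near the vial, at (180,199) in the top view.

```bash
cat > h.py <<'E'
import numpy as np,cv2
def ray(c,uv,z):
    d=c['R'].T@np.linalg.inv(c['mtx'])@np.array([uv[0],uv[1],1.]); o=-c['R'].T@c['t']
    return o+d*(z-o[2])/d[2]
def proj(c,X):
    p=c['mtx']@(c['R']@np.array(X)+c['t']); return p[:2]/p[2]
E
python3 - <<'E'
import pickle,cv2,numpy as np
from h import *
d=pickle.load(open('cams0.pkl','rb')); f=d['top']['frame']
a=cv2.resize(f[140:250,125:265],None,fx=5.7,fy=5.7,interpolation=cv2.INTER_CUBIC)[:600]
cv2.imwrite('pics/crop_top.png',a[:,:,::-1])
s=d['side']['frame'][130:225,190:310]
cv2.imwrite('pics/crop_side.png',cv2.resize(s,None,fx=6.3,fy=6.3,interpolation=cv2.INTER_CUBIC)[:600,:,::-1])
# pads: dark blobs inside the rail
g=cv2.cvtColor(f,cv2.COLOR_RGB2GRAY)
hsv=cv2.cvtColor(f,cv2.COLOR_RGB2HSV)
m=(g<90).astype(np.uint8); m[:185]=0;m[250:]=0;m[:,:235]=0;m[:,395:]=0
n,l,st,ce=cv2.connectedComponentsWithStats(m)
for i in range(1,n):
    if st[i,4]>12: print('dark',st[i],ce[i].round(1),ray(d['top'],(st[i,0]+st[i,2]/2-.5,st[i,1]+st[i,3]/2-.5),.008).round(4))
r=((f[:,:,0]>120)&(f[:,:,1]<70)).astype(np.uint8); r[:185]=0;r[:,395:]=0
n,l,st,ce=cv2.connectedComponentsWithStats(r)
for i in range(1,n): print('red',st[i],ray(d['top'],ce[i],.051).round(4))
E
```

```text
dark [245 198   8   8  53] [248.5 201.4] [0.5157 0.1581 0.008 ]
dark [259 198  18  18 225] [267.7 206.7] [0.5021 0.1047 0.008 ]
dark [290 205  19  19 230] [299.  214.2] [0.4818 0.0164 0.008 ]
dark [320 213  19  18 239] [328.9 221.6] [ 0.4615 -0.0675  0.008 ]
dark [349 220  19  19 248] [358.  228.6] [ 0.4412 -0.1484  0.008 ]
dark [306 228  10   3  14] [310.7 229. ] [ 0.4401 -0.0156  0.008 ]
dark [375 230  11   8  69] [379.5 233.4] [ 0.4292 -0.2096  0.008 ]
dark [326 233  11   3  13] [330.8 233.9] [ 0.4267 -0.0728  0.008 ]
dark [359 241  11   3  14] [363.9 242.1] [ 0.4052 -0.1645  0.008 ]
red [379 230   7   7  34] [ 0.4287 -0.2029  0.051 ]
```

View pics/crop_top.png

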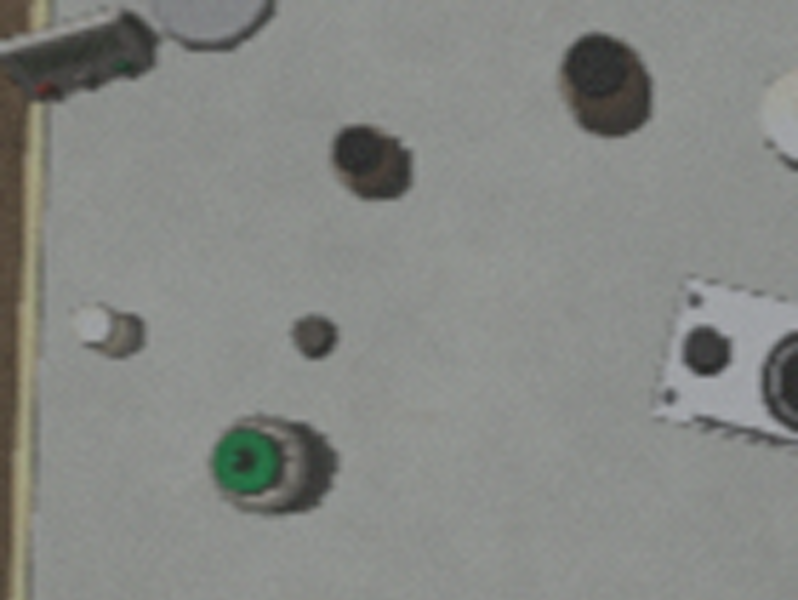

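View pics/crop_side.png

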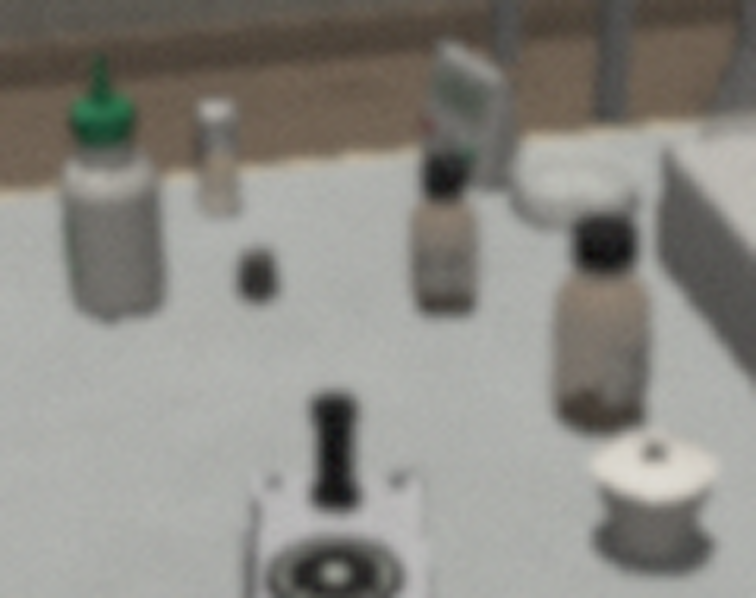

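The crops show cap centres at (597,67), (360,151), (94,326) and (246,460) in the 5.7x crop. There is an extra small stopper at (315,336). The side crop confirms that all four bottles are upright. Next I work out positions and check them in the side view.

Run:
```python
import pickle
from h import *
d=pickle.load(open('cams0.pkl','rb'));t,s=d['top'],d['side']
def tp(u,v): return ((u+.5)/5.7+125-.5,(v+.5)/5.7+140-.5)
def sp(u,v): return ((u+.5)/6.3+190-.5,(v+.5)/6.3+130-.5)
for n,c,h,q in [('large',(597,67),.09,(606,215)),('small',(360,151),.072,(446,156)),('vial',(94,326),.056,(217,106)),('green',(243,459),.124,(100,62)),('stopper',(316,332),.015,(260,255))]:
    X=ray(t,tp(*c),h); Y=ray(s,sp(*q),h)
    print(n,X.round(4),'side',Y.round(4))
print('cruc',ray(t,(267,160),.042))
for p in [(0.5021,.1047,.008),(.4818,.0164,.008),(.4615,-.0675,.008),(.4412,-.1484,.008),(.4287,-.2029,.051)]: print(proj(s,p).round(1))
g=cv2.cvtColor(s['frame'],cv2.COLOR_RGB2GRAY); m=(g<75).astype(np.uint8)
m[:205]=0;m[325:]=0;m[:,:225]=0;m[:,262:]=0
n,l,st,ce=cv2.connectedComponentsWithStats(m)
for i in range(1,n):
    if st[i,4]>60: print(st[i],ray(s,(st[i,0]+st[i,2]/2-.5,st[i,1]+st[i,3]/2-.5),.008).round(4))
```

```text
large [0.6414 0.2093 0.09  ] side [0.6467 0.2182 0.09  ]
small [0.6039 0.3214 0.072 ] side [0.6089 0.3315 0.072 ]
vial [0.5215 0.4476 0.056 ] side [0.5233 0.4534 0.056 ]
green [0.4557 0.3624 0.124 ] side [0.4552 0.356  0.124 ]
stopper [0.5237 0.3492 0.015 ] side [0.5261 0.3646 0.015 ]
cruc [0.62793602 0.10779607 0.042     ]
[242.7 221. ]
[242.8 244.9]
[242.5 272.8]
[241.7 306.2]
[241.3 315. ]
[236 217  14   8  71] [0.5021 0.1068 0.008 ]
[235 240  16  11 102] [0.4811 0.0163 0.008 ]
[234 267  18  12 135] [ 0.4617 -0.0667  0.008 ]
[233 299  19  14 185] [ 0.4421 -0.1471  0.008 ]
```

Emit:
carry_out --deltas '[[[0,0,0,0,0,0.167],[0,0,0,0,0,0.167],[0,0,0,0,0,0.167],[0,0,0,0,0,0.167],[0,0,0,0,0,0.167],[0,0,0,0,0,0.167],[0,0,0,0,0,0.167],[0,0,0,0,0,0.167]]]' --grip 100

```text
clock: 1.15
position: [0.2811, 0.5579, 0.2363]
ee_rot: [[0.235, 0.972, -0.0], [0.972, -0.235, -0.001], [-0.001, -0.0, -1.0]]
contact_force: [-0.3, 0.2, -0.3]
width: 0.0873
gripper_force: 0.0
```

```bash
cat >> h.py <<'E'
def plan(x,y,z,yaw=-13.4):
    "remaining move, in tool axes (mm) and turn about tool z (rad); plus tilt fix"
    from rig import state
    s=state(); R=np.array(s['ee_rot']); p=np.array(s['position'])
    a=np.radians(yaw); Y=np.array([np.cos(a),np.sin(a),0]); Z=np.array([0,0,-1.]); T=np.c_[np.cross(Y,Z),Y,Z]
    rv=cv2.Rodrigues(R.T@T)[0].ravel()
    print('t',round(s['clock'],2),'p',p.round(4),'shift mm',(R.T@(np.array([x,y,z])-p)*1000).round(1),'turn',rv.round(4),'w',round(s['width'],4),'j',np.round(s['joint_pos'],1))
E
python3 -c "
from h import *
plan(.522,.449,.20)"
```

```text
t 1.15 p [0.2811 0.5579 0.2363] shift mm [-49.2 259.7  36.3] turn [-0.0002  0.0006 -0.0036] w 0.0873 j [62.2 24.3 93.4 -0.  62.4 75.8]
```

Emit:
carry_out --deltas '[[[-8,43,6,0,0,0],[-8,43,6,0,0,0],[-8,43,6,0,0,0],[-8,43,6,0,0,0],[-8,44,6,0,0,0],[-9,44,6,0,0,-0.003],[0,0,0,0,0,0],[0,0,0,0,0,0]]]'

```text
clock: 2.15
position: [0.5225, 0.4505, 0.2002]
ee_rot: [[0.227, 0.974, -0.001], [0.974, -0.227, -0.0], [-0.001, -0.001, -1.0]]
contact_force: [-0.1, 0.4, -0.5]
width: 0.0878
gripper_force: 0.0
```

```bash
cat >> h.py <<'E'
def wcam(c,uv,s,z):
    q=(np.array(uv)-c['mtx'][:2,2])/c['mtx'][0,0]; th=np.hypot(*q)
    d=np.array([*(q/max(th,1e-9)*np.sin(th)),np.cos(th)])
    M=c['mount']; R=np.array(s['ee_rot']); o=R@M[:3,3]+s['position']; d=R@M[:3,:3]@d
    return o+d*(z-o[2])/d[2]
def wproj(c,X,s):
    M=c['mount']; R=np.array(s['ee_rot']); p=M[:3,:3].T@(R.T@(np.array(X)-s['position'])-M[:3,3])
    th=np.arctan2(np.hypot(p[0],p[1]),p[2]); k=c['mtx'][0,0]*th/np.hypot(p[0],p[1])
    return c['mtx'][:2,2]+k*p[:2]
E
python3 - <<'E'
from h import *; from rig import *; import pickle
s=state(); c=read_camera('wrist'); pickle.dump((s,c),open('w1.pkl','wb'))
cv2.imwrite('pics/w1.png',c['frame'][:,:,::-1])
plan(.522,.449,.20)
for n,X in dict(large=(.642,.213,.09),small=(.605,.325,.072),vial=(.522,.449,.056),green=(.4555,.36,.124),a=(.502,.1055,.008),b=(.4815,.0164,.008)).items(): print(n,wproj(c,X,s).round(1))
E
```

```text
t 2.2 p [0.5221 0.4509 0.2005] shift mm [-1.9  0.3  0.5] turn [-0.0007  0.0004  0.0053] w 0.0877 j [39.8 31.8 85.9  0.  62.3 52.9]
large [382.5 339.9]
small [347.8 272.9]
vial [251.7 182. ]
green [204.8 304.2]
a [286.1 366.4]
b [282.8 394.5]
```

View pics/w1.png

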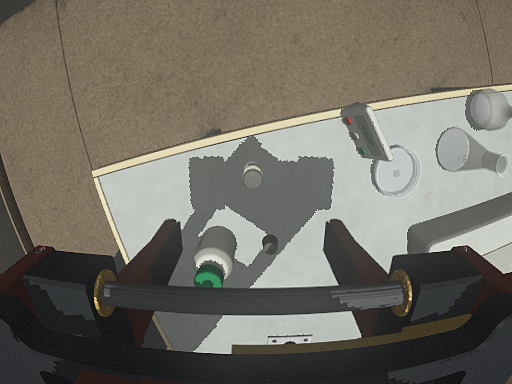

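The vial stands below the jaws with its cap disc at about (253,179), against (252,182) predicted, so the estimate holds to about 3 mm. The way between the fingers is clear.

Run:
```python
from h import *; import pickle
s,c=pickle.load(open('w1.pkl','rb'))
f=c['frame'][155:200,230:275]; print(wcam(c,(253,179),s,.056).round(4), wcam(c,(252.5,166),s,.0).round(4))
g=cv2.cvtColor(f,cv2.COLOR_RGB2GRAY)
for r in range(4,40,2): print(r+155,g[r,5:42:2])
plan(.522,.4515,.023)
```

```text
[0.524  0.4518 0.056 ] [0.5238 0.4534 0.    ]
159 [105 103 105 105 104 104 105 103 103 106 104 108 106 104 105 108 108 107
 110]
161 [103 102 106 104 106 105 103 111 125 125 106 106 106 107 105 106 104 107
 107]
163 [102 105 106 106 105 100 139 123  97  99 110 121 104 107 106 108 107 107
 106]
165 [105 103 105 106 104 137 150 130 149 148 136  84 101 106 107 107 107 104
 107]
167 [103 104 106 107  98 143 176 196 208 209 203 185  98 104 108 106 108 108
 106]
169 [106 105 104 104 106 195 191 128 110 111 131 162 198  94 107 107 108 107
 105]
171 [106 104 104 104  94 185  78 115 124 125 103  97 112 134 105 107 106 104
 107]
173 [108 104 104 102 153  91 127 127 130 130 130 128 108 124 104 106 108 107
 109]
175 [102 103 105 101 105 123 126 124 127 131 126 123 126  82  97 107 108 107
 106]
177 [103 104 106 102  87 125 121 121 125 126 123 124 122 120 101 108 107 107
 107]
179 [104 101 104 105  94 124 124 122 124 125 123 121 120 125 107 107 104 107
 108]
181 [103 105 105 102  87 122 118 125 124 121 120 119 123 119 105 107 107 109
 108]
183 [104 104 103 104  96 125 121 122 121 121 121 120 123  94 106 105 108 106
 108]
185 [103 105 105 101 103  91 122 120 120 121 122 119 116 100 107 106 105 105
 104]
187 [104 105 104 102 104 107 103 122 122 123 125 108  95 107 105 106 105 107
 106]
189 [104 104 105 103 103 105 106 101 101  99  99 105 102 106 106 103 107 106
 104]
191 [102 101 103 104 107 105 105 105 102 105 105 103 107 104 103 105 105 105
 103]
193 [103 103 105 102 106 105 105 104 104 103 103 106 105 105 105 106 106 105
 105]
t 2.2 p [0.5221 0.4509 0.2005] shift mm [ 6.000e-01 -1.000e-01  1.775e+02] turn [-0.0007  0.0004  0.0053] w 0.0877 j [39.8 31.8 85.9  0.  62.3 52.9]
```

Emit:
carry_out --deltas '[[[0.5,0,30,0,0,0],[0,0.5,30,0,0,0],[0,0,30,0,0,0],[0,0,30,0,0,0],[0,0,30,0,0,0],[0,0,18,0,0,0],[0,0,9.5,0,0,0],[0,0,0,0,0,0]]]'

```text
clock: 3.2
position: [0.5233, 0.4513, 0.0231]
ee_rot: [[0.227, 0.974, -0.0], [0.974, -0.227, -0.0], [-0.0, -0.0, -1.0]]
contact_force: [0.8, 0.2, 0.4]
width: 0.0878
gripper_force: 0.0
```

Emit:
carry_out --deltas '[[[0,0,0,0,0,0],[0,0,0,0,0,0],[0,0,0,0,0,0],[0,0,0,0,0,0],[0,0,0,0,0,0],[0,0,0,0,0,0],[0,0,0,0,0,0],[0,0,0,0,0,0]]]' --grip 0

```text
clock: 4.2
position: [0.5236, 0.451, 0.0231]
ee_rot: [[0.227, 0.974, -0.0], [0.974, -0.227, -0.0], [-0.0, -0.0, -1.0]]
contact_force: [-0.4, -0.4, 0.4]
width: 0.0218
gripper_force: 30.0
```

```bash
python3 -c "
from h import *
plan(.4416,-.148,.20)"
```

```text
t 4.2 p [0.5236 0.451  0.0231] shift mm [-602.    56.2 -176.8] turn [-0.0001  0.0001  0.0048] w 0.0218 j [39.8 44.8 89.3  0.  45.9 52.9]
```

Emit:
carry_out --deltas '[[[0,0,-40,0,0,0],[0,0,-47,0,0,0],[0,0,-50,0,0,0],[0,0,-40,0,0,0.005],[-40,0,0,0,0,0],[-50,6,0,0,0,0],[-50,6,0,0,0,0],[-50,6,0,0,0,0]]]'

```text
clock: 5.2
position: [0.4966, 0.2606, 0.2003]
ee_rot: [[0.232, 0.973, 0.0], [0.973, -0.232, 0.0], [0.0, 0.0, -1.0]]
contact_force: [0.4, -0.9, -0.8]
width: 0.0216
gripper_force: 30.0
```

Emit:
carry_out --deltas '[[[-50,6,0,0,0,0],[-50,6,0,0,0,0],[-50,6,0,0,0,0],[-50,6,0,0,0,0],[-50,6,0,0,0,0],[-50,4,0,0,0,0],[-50,4,0,0,0,0],[-30,0,0,0,0,0]]]'

```text
clock: 6.2
position: [0.4455, -0.1184, 0.2004]
ee_rot: [[0.233, 0.972, 0.001], [0.972, -0.233, -0.0], [-0.0, 0.001, -1.0]]
contact_force: [0.2, 0.6, 0.1]
width: 0.0218
gripper_force: 30.0
```

Run:
```python
from h import *; from rig import *; import pickle
s=state(); c=read_camera('wrist'); pickle.dump((s,c),open('w2.pkl','wb'))
cv2.imwrite('pics/w2.png',c['frame'][:,:,::-1])
plan(.4416,-.148,.033)
for X in [(.502,.1055,.008),(.4815,.0164,.008),(.4616,-.067,.008),(.4416,-.148,.008),(.4287,-.2029,.051)]: print(wproj(c,X,s).round(1))
```

```text
t 6.25 p [ 0.445  -0.1202  0.2004] shift mm [-27.7   3.1 167.4] turn [ 0.0005  0.0013 -0.0018] w 0.0213 j [-1.650e+01  1.350e+01  1.153e+02 -1.000e-01  5.120e+01 -3.000e+00]
[254.1 -22.4]
[254.9  50. ]
[254.9 124.2]
[254.2 194.2]
[254.6 252.9]
```

View pics/w2.png

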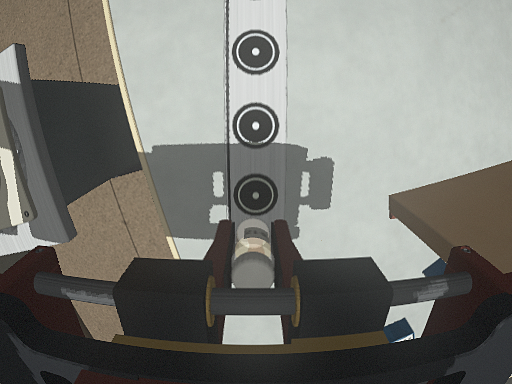

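The vial is upright in the jaws. Pads b, c and d appear at (255,51), (256,126) and (256,195), within 2 px of prediction, so the pad positions are confirmed.

Run:
```python
from h import *; from rig import *; import pickle
s,c=pickle.load(open('w2.pkl','rb'))
g=cv2.cvtColor(c['frame'],cv2.COLOR_RGB2GRAY)
for u,v in [(255,51),(256,126),(256,195)]:
    m=(g[v-30:v+31,u-24:u+25]<60).astype(np.uint8)
    n,l,st,ce=cv2.connectedComponentsWithStats(m); i=1+st[1:,4].argmax()
    q=cv2.fitEllipse(max(cv2.findContours((l==i).astype(np.uint8),0,cv2.CHAIN_APPROX_NONE)[0],key=len))
    uv=(q[0][0]+u-24,q[0][1]+v-30); print(np.round(uv,1),np.round(q[1],1),wcam(c,uv,s,.008).round(4))
```

```text
Traceback (most recent call last):
cv2.error: OpenCV(4.12.0) /io/opencv/modules/imgproc/src/shapedescr.cpp:361: error: (-201:Incorrect size of input array) There should be at least 5 points to fit the ellipse in function 'fitEllipseNoDirect'
```

Emit:
carry_out --deltas '[[[-14,2,0,0,0,0],[-14,2,10,0,0,0],[0,0,35,0,0,0],[0,0,40,0,0,0],[0,0,40,0,0,0],[0,0,25,0,0,0],[0,0,12,0,0,0],[0,0,6,0,0,0]]]'

```text
clock: 7.25
position: [0.4433, -0.1444, 0.0316]
ee_rot: [[0.231, 0.973, -0.001], [0.973, -0.231, 0.0], [0.0, -0.001, -1.0]]
contact_force: [0.6, -1.1, 0.0]
width: 0.0215
gripper_force: 30.0
```

```bash
python3 -c "
from h import *
plan(.4425,-.1485,.0315)"
```

```text
t 7.25 p [ 0.4433 -0.1444  0.0316] shift mm [-4.2  0.2  0.1] turn [-0.0006 -0.0001  0.0004] w 0.0215 j [-19.5  32.2 118.9   0.   29.   -6.1]
```

Emit:
carry_out --deltas '[[[-2,0,-1,0,0,0],[-2,0,0,0,0,0],[0,0,0,0,0,0],[0,0,1,0,0,0],[0,0,0,0,0,0],[0,0,0,0,0,0],[0,0,0,0,0,0],[0,0,0,0,0,0]]]'

```text
clock: 8.25
position: [0.4424, -0.1485, 0.0322]
ee_rot: [[0.232, 0.973, -0.0], [0.973, -0.232, 0.0], [0.0, -0.0, -1.0]]
contact_force: [0.0, -0.9, -0.0]
width: 0.0214
gripper_force: 30.0
```

```bash
python3 -c "
from h import *
plan(.4425,-.1485,.0315)"
```

```text
t 8.25 p [ 0.4424 -0.1485  0.0322] shift mm [-0.   0.1  0.7] turn [-0.0001 -0.     -0.0001] w 0.0214 j [-20.   32.1 118.9   0.   29.   -6.6]
```

Lower 0.7 mm more, release, then rise. Next is the small brown bottle at about (0.606, 0.326).

Emit:
carry_out --deltas '[[[0,0,0.7,0,0,0],[0,0,0,0,0,0],[0,0,0,0,0,0],[0,0,0,0,0,0],[0,0,0,0,0,0],[0,0,0,0,0,0],[0,0,0,0,0,0],[0,0,0,0,0,0]]]' --grip 100

```text
clock: 9.25
position: [0.4424, -0.1485, 0.0315]
ee_rot: [[0.232, 0.973, 0.0], [0.973, -0.232, -0.0], [-0.0, 0.0, -1.0]]
contact_force: [-0.7, 0.0, -0.7]
width: 0.0878
gripper_force: 0.0
```

Emit:
carry_out --deltas '[[[0,0,-15,0,0,0],[0,0,-35,0,0,0],[0,0,-40,0,0,0],[0,0,-40,0,0,0],[0,0,-40,0,0,0],[0,0,0,0,0,0],[0,0,0,0,0,0],[0,0,0,0,0,0]]]'

```text
clock: 10.25
position: [0.4415, -0.1481, 0.2005]
ee_rot: [[0.232, 0.973, -0.002], [0.973, -0.232, 0.001], [0.0, -0.002, -1.0]]
contact_force: [0.0, 1.1, -0.2]
width: 0.0875
gripper_force: 0.0
```

Run:
```python
from h import *; from rig import *
s=state(); c=read_camera('wrist')
cv2.imwrite('pics/w3.png',c['frame'][:,:,::-1])
print(wproj(c,(.4425,-.1485,.064),s),wproj(c,(.4425,-.1485,.008),s),wproj(c,(.4616,-.067,.008),s))
plan(.606,.326,.20)
```

```text
[253.04766463 182.78272793] [253.03965955 170.19554937] [252.85357806  98.27835504]
t 10.3 p [ 0.4416 -0.1482  0.2004] shift mm [4.994e+02 5.000e+01 4.000e-01] turn [-0.0025 -0.0003 -0.0001] w 0.0877 j [-20.   13.9 114.6  -0.   51.6  -6.6]
```

View pics/w3.png

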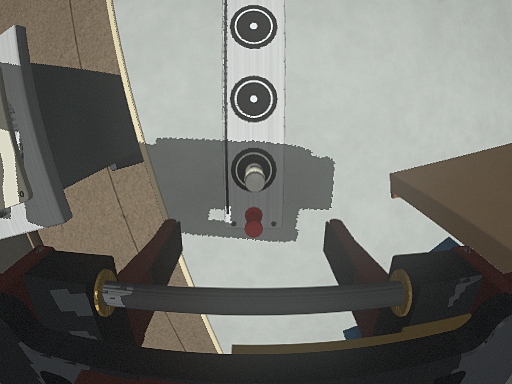

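The vial stands on the pad with its cap at (255,181) and the pad centre at (254,170), as expected. Pad c at (254,99) matches. I now go to the small brown bottle.

Emit:
carry_out --deltas '[[[30,4,0,0,0,0],[50,6,0,0,0,0],[55,6,0,0,0,0],[55,6,0,0,0,0],[55,6,0,0,0,0],[55,6,0,0,0,0],[55,6,0,0,0,0],[55,5,0,0,0,0]]]'

```text
clock: 11.3
position: [0.5811, 0.2416, 0.2]
ee_rot: [[0.232, 0.973, -0.002], [0.973, -0.232, -0.001], [-0.001, -0.002, -1.0]]
contact_force: [-0.1, -0.3, -0.5]
width: 0.0879
gripper_force: 0.0
```

Emit:
carry_out --deltas '[[[50,5,0,0,0,0],[39,0,0,0,0,0],[0,0,0,0,0,0],[0,0,0,0,0,0],[0,0,0,0,0,0],[0,0,0,0,0,0],[0,0,0,0,0,0],[0,0,0,0,0,0]]]'

```text
clock: 12.3
position: [0.6068, 0.3251, 0.2017]
ee_rot: [[0.232, 0.973, 0.0], [0.973, -0.232, 0.0], [0.0, 0.0, -1.0]]
contact_force: [-0.1, 0.0, -0.4]
width: 0.0879
gripper_force: 0.0
```

Run:
```python
from h import *; from rig import *; import pickle
s=state(); c=read_camera('wrist'); pickle.dump((s,c),open('w4.pkl','wb'))
cv2.imwrite('pics/w4.png',c['frame'][:,:,::-1])
print(wproj(c,(.606,.326,.072),s),wproj(c,(.644,.213,.09),s))
plan(.606,.326,.027)
```

```text
[250.61524006 183.77524314] [310.56274094 280.87666947]
t 12.35 p [0.6068 0.3252 0.2016] shift mm [  0.6  -1.  174.6] turn [ 0.0001 -0.0001 -0.0004] w 0.088 j [27.2 31.6 86.1 -0.  62.2 40.6]
```

View pics/w4.png

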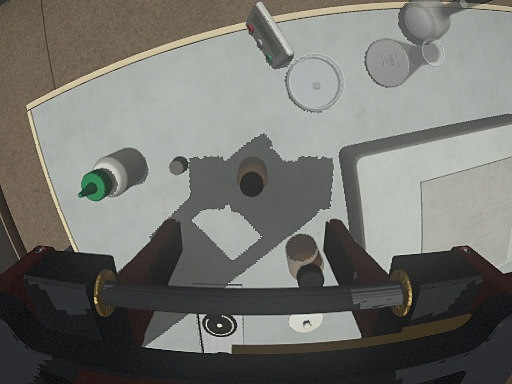

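The small brown bottle's cap is at (252,184), as predicted. The large brown cap at (311,276) and the green tip at (84,194) are also visible. I descend and grasp.

Emit:
carry_out --deltas '[[[0.5,-0.5,25,0,0,0],[0,0,30,0,0,0],[0,0,30,0,0,0],[0,0,30,0,0,0],[0,0,30,0,0,0],[0,0,20,0,0,0],[0,0,9,0,0,0],[0,0,0,0,0,0]]]'

```text
clock: 13.35
position: [0.6064, 0.3259, 0.0273]
ee_rot: [[0.232, 0.973, -0.0], [0.973, -0.232, -0.0], [-0.0, -0.0, -1.0]]
contact_force: [0.2, -0.1, -0.3]
width: 0.0875
gripper_force: 0.0
```

Emit:
carry_out --deltas '[[[0,0,0,0,0,0],[0,0,0,0,0,0],[0,0,0,0,0,0],[0,0,0,0,0,0],[0,0,0,0,0,0],[0,0,0,0,0,0],[0,0,0,0,0,0],[0,0,0,0,0,0]]]' --grip 0

```text
clock: 14.35
position: [0.6064, 0.3259, 0.0275]
ee_rot: [[0.232, 0.973, -0.0], [0.973, -0.232, -0.0], [-0.0, -0.0, -1.0]]
contact_force: [0.1, 0.6, 1.5]
width: 0.032
gripper_force: 29.9
```

Run:
```python
from h import *; import pickle
s,c=pickle.load(open('w4.pkl','rb'))
print('small',wcam(c,(252,184),s,.072),'large',wcam(c,(311,276),s,.09),'green',wcam(c,(84,194),s,.124),'a',wcam(c,(220,325),s,.008))
plan(.462,-.067,.2)
```

```text
small [0.60725375 0.3254689  0.072     ] large [0.64534298 0.21910653 0.09      ] green [0.46243869 0.36579714 0.124     ] a [0.50436597 0.10382516 0.008     ]
t 14.35 p [0.6064 0.3259 0.0275] shift mm [-415.7  -49.3 -172.5] turn [-0.      0.     -0.0001] w 0.032 j [27.3 44.3 89.7 -0.  46.  40.7]
```

Emit:
carry_out --deltas '[[[0,0,-35,0,0,0],[0,0,-45,0,0,0],[0,0,-50,0,0,0],[0,0,-40,0,0,0],[-40,-5,-2,0,0,0],[-50,-6,0,0,0,0],[-50,-6,0,0,0,0],[-50,-6,0,0,0,0]]]'

```text
clock: 15.35
position: [0.5391, 0.1451, 0.1995]
ee_rot: [[0.232, 0.973, 0.0], [0.973, -0.232, -0.0], [0.0, 0.0, -1.0]]
contact_force: [0.7, -0.4, -0.5]
width: 0.0324
gripper_force: 29.9
```

Emit:
carry_out --deltas '[[[-50,-6,0,0,0,0],[-50,-6,0,0,0,0],[-50,-6,0,0,0,0],[-45,-5,0,0,0,0],[-30,-3,0,0,0,0],[0,0,0,0,0,0],[0,0,0,0,0,0],[0,0,0,0,0,0]]]'

```text
clock: 16.35
position: [0.4629, -0.0655, 0.1995]
ee_rot: [[0.231, 0.973, 0.0], [0.973, -0.231, 0.0], [0.0, 0.0, -1.0]]
contact_force: [-1.2, -0.0, -0.6]
width: 0.0318
gripper_force: 29.9
```

Run:
```python
from h import *
plan(.462,-.067,.036)
```

```text
t 16.35 p [ 0.4629 -0.0655  0.1995] shift mm [ -1.7  -0.5 163.5] turn [ 0.0001 -0.0001  0.0012] w 0.0318 j [ -9.5  14.1 114.6   0.   51.3   3.8]
```

Emit:
carry_out --deltas '[[[-1,-0.5,25,0,0,0],[-0.5,0,35,0,0,0],[0,0,35,0,0,0],[0,0,35,0,0,0],[0,0,20,0,0,0],[0,0,10,0,0,0],[0,0,3.5,0,0,0],[0,0,0,0,0,0]]]'

```text
clock: 17.35
position: [0.4621, -0.0676, 0.0364]
ee_rot: [[0.231, 0.973, 0.001], [0.973, -0.231, -0.0], [0.0, 0.001, -1.0]]
contact_force: [-0.8, 1.0, -0.1]
width: 0.0322
gripper_force: 29.9
```

Run:
```python
from h import *
plan(.462,-.067,.0355)
```

```text
t 17.35 p [ 0.4621 -0.0676  0.0364] shift mm [ 0.6 -0.2  0.9] turn [ 0.0007 -0.      0.0003] w 0.0322 j [ -9.8  31.6 118.9  -0.   29.5   3.6]
```

Emit:
carry_out --deltas '[[[0,0,0.5,0,0,0],[0,0,0,0,0,0],[0,0,0,0,0,0],[0,0,0,0,0,0],[0,0,0,0,0,0],[0,0,0,0,0,0],[0,0,0,0,0,0],[0,0,0,0,0,0]]]' --grip 100

```text
clock: 18.35
position: [0.4616, -0.0677, 0.0355]
ee_rot: [[0.232, 0.973, -0.0], [0.973, -0.232, -0.0], [-0.0, -0.0, -1.0]]
contact_force: [0.2, 0.3, 0.2]
width: 0.0882
gripper_force: 0.0
```

Emit:
carry_out --deltas '[[[0,0,-15,0,0,0],[0,0,-35,0,0,0],[0,0,-40,0,0,0],[0,0,-40,0,0,0],[0,0,-35,0,0,0],[0,0,0,0,0,0],[0,0,0,0,0,0],[0,0,0,0,0,0]]]'

```text
clock: 19.35
position: [0.4607, -0.0676, 0.1995]
ee_rot: [[0.232, 0.973, -0.002], [0.973, -0.232, 0.0], [-0.0, -0.002, -1.0]]
contact_force: [-0.1, 0.2, -0.0]
width: 0.0881
gripper_force: 0.0
```

Run:
```python
from h import *
plan(.644,.216,.21)
```

```text
t 19.35 p [ 0.4607 -0.0676  0.1995] shift mm [318.3 112.5 -10.8] turn [-0.0023  0.0002 -0.0001] w 0.0881 j [ -9.8  14.  114.7  -0.   51.4   3.6]
```

Emit:
carry_out --deltas '[[[40,14,-2,0,0,0],[45,16,-2,0,0,0],[45,16,-2,0,0,0],[45,16,-2,0,0,0],[45,16,-2,0,0,0],[45,16,0,0,0,0],[33,12,0,0,0,0],[20,6,0,0,0,0]]]' --grip 66

```text
clock: 20.35
position: [0.6444, 0.2171, 0.2084]
ee_rot: [[0.231, 0.973, -0.003], [0.973, -0.231, -0.001], [-0.001, -0.002, -1.0]]
contact_force: [0.1, -0.6, -0.0]
width: 0.0573
gripper_force: 0.0
```

Emit:
carry_out --deltas '[[[0,0,0,0,0,0],[0,0,0,0,0,0],[0,0,0,0,0,0],[0,0,0,0,0,0],[0,0,0,0,0,0],[0,0,0,0,0,0],[0,0,0,0,0,0],[0,0,0,0,0,0]]]'

```text
clock: 21.35
position: [0.6443, 0.2157, 0.2105]
ee_rot: [[0.232, 0.973, -0.0], [0.973, -0.232, 0.0], [0.0, -0.0, -1.0]]
contact_force: [-0.5, 0.4, 0.8]
width: 0.0578
gripper_force: 0.0
```

Run:
```python
from h import *; from rig import *; import pickle
s=state(); c=read_camera('wrist'); pickle.dump((s,c),open('w5.pkl','wb'))
cv2.imwrite('pics/w5.png',c['frame'][:,:,::-1])
print(wproj(c,(.644,.216,.09),s))
plan(.644,.216,.04)
d=pickle.load(open('cams0.pkl','rb'))
for z in (0,.05): print(z,ray(d['top'],(230,133),z),ray(d['top'],(230,128),z),ray(d['side'],(300,185),z),ray(d['side'],(297,153),z))
```

```text
[251.26133498 186.861853  ]
t 21.4 p [0.6443 0.2157 0.2105] shift mm [  0.3  -0.4 170.5] turn [ 0.  0. -0.] w 0.0577 j [17.5 30.4 87.1 -0.  62.6 30.9]
0 [0.71326806 0.21325648 0.        ] [0.72791643 0.21346506 0.        ] [0.7058849  0.25021296 0.        ] [0.77840905 0.46544923 0.        ]
0.05 [0.70098991 0.21045522 0.05      ] [0.7150698 0.2106557 0.05     ] [0.66986414 0.16686281 0.05      ] [0.73502967 0.36026024 0.05      ]
```

View pics/w5.png

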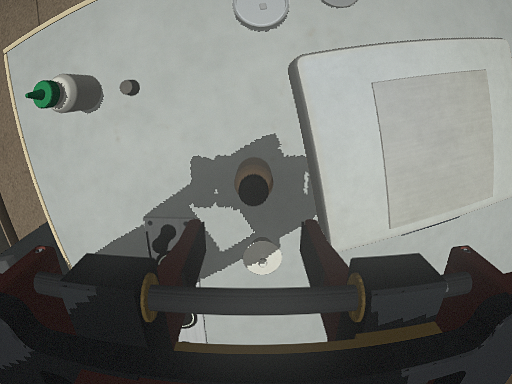

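The large cap is at (253,190), about 3 mm from prediction. The balance edge on the right is clear of the narrowed fingers. I check its height against the gripper body.

Run:
```python
from h import *; import pickle
s,c=pickle.load(open('w5.pkl','rb')); d=pickle.load(open('cams0.pkl','rb'))
L=wcam(c,(253,190),s,.09); print(L, wcam(c,(254,176),s,.0))
for z in (0,.03,.045,.06,.08,.1): print(z,'corner side-top',ray(d['side'],(296,154),z)[:2],'side-bot',ray(d['side'],(296,167),z)[:2],'wrist-top',wcam(c,(300,58),s,z)[:2],'wrist-edge2',wcam(c,(328,240),s,z)[:2],'top',ray(d['top'],(190,130),z)[:2])
plan(L[0],L[1],.047)
```

```text
[0.64488049 0.21262403 0.09      ] [0.6442452  0.20366429 0.        ]
0 corner side-top [0.77208596 0.45839948] side-bot [0.73637    0.36366082] wrist-top [0.73116967 0.33296511] wrist-edge2 [0.72241792 0.09279263] top [0.72095673 0.32808076]
0.03 corner side-top [0.74644327 0.39571527] side-bot [0.71290165 0.30674417] wrist-top [0.72545667 0.32947592] wrist-edge2 [0.71743709 0.10939618] top [0.71341081 0.3237263 ]
0.045 corner side-top [0.73362193 0.36437317] side-bot [0.70116747 0.27828585] wrist-top [0.72260018 0.32773133] wrist-edge2 [0.71494668 0.11769796] top [0.70963785 0.32154907]
0.06 corner side-top [0.72080058 0.33303106] side-bot [0.6894333  0.24982752] wrist-top [0.71974368 0.32598674] wrist-edge2 [0.71245627 0.12599974] top [0.70586489 0.31937184]
0.08 corner side-top [0.70370546 0.29124159] side-bot [0.67378773 0.21188309] wrist-top [0.71593502 0.32366062] wrist-edge2 [0.70913572 0.13706878] top [0.70083428 0.31646887]
0.1 corner side-top [0.68661033 0.24945211] side-bot [0.65814217 0.17393866] wrist-top [0.71212636 0.3213345 ] wrist-edge2 [0.70581517 0.14813782] top [0.69580366 0.3135659 ]
t 21.4 p [0.6443 0.2157 0.2105] shift mm [ -2.8   1.3 163.5] turn [ 0.  0. -0.] w 0.0577 j [17.5 30.4 87.1 -0.  62.6 30.9]
```

Emit:
carry_out --deltas '[[[-2.5,1,20,0,0,0],[0,0,30,0,0,0],[0,0,30,0,0,0],[0,0,30,0,0,0],[0,0,25,0,0,0],[0,0,20,0,0,0],[0,0,8.5,0,0,0],[0,0,0,0,0,0]]]'

```text
clock: 22.4
position: [0.6445, 0.2128, 0.0464]
ee_rot: [[0.232, 0.973, -0.001], [0.973, -0.232, -0.0], [-0.0, -0.001, -1.0]]
contact_force: [0.2, -0.6, 0.2]
width: 0.0579
gripper_force: 0.0
```

Emit:
carry_out --deltas '[[[0,0,0,0,0,0],[0,0,0,0,0,0],[0,0,0,0,0,0],[0,0,0,0,0,0],[0,0,0,0,0,0],[0,0,0,0,0,0],[0,0,0,0,0,0],[0,0,0,0,0,0]]]' --grip 0

```text
clock: 23.4
position: [0.6453, 0.2132, 0.048]
ee_rot: [[0.232, 0.973, 0.001], [0.973, -0.232, 0.0], [0.001, 0.001, -1.0]]
contact_force: [-1.3, 0.1, 5.9]
width: 0.0408
gripper_force: 30.0
```

Run:
```python
from h import *
plan(.482,.0165,.215)
```

```text
t 23.4 p [0.6453 0.2132 0.048 ] shift mm [-229.1 -113.  -167.3] turn [ 0.0012 -0.0007 -0.    ] w 0.0408 j [17.3 42.  90.9  0.  47.  30.7]
```

Emit:
carry_out --deltas '[[[0,0,-25,0,0,0],[0,0,-40,0,0,0],[0,0,-45,0,0,0],[0,0,-40,0,0,0],[-20,-12,-17,0,0,0],[-40,-20,0,0,0,0],[-45,-22,0,0,0,0],[-45,-22,0,0,0,0]]]'

```text
clock: 24.4
position: [0.5347, 0.0836, 0.2139]
ee_rot: [[0.231, 0.973, -0.0], [0.973, -0.231, -0.0], [-0.0, -0.0, -1.0]]
contact_force: [0.5, -0.3, -1.4]
width: 0.0409
gripper_force: 30.0
```

Emit:
carry_out --deltas '[[[-40,-20,0,0,0,0],[-25,-12,0,0,0,0],[-14,-5,0,0,0,0],[0,0,0,0,0,0],[0,0,0,0,0,0],[0,0,0,0,0,0],[0,0,0,0,0,0],[0,0,0,0,0,0]]]'

```text
clock: 25.4
position: [0.4818, 0.0167, 0.2139]
ee_rot: [[0.231, 0.973, -0.0], [0.973, -0.231, 0.0], [-0.0, -0.0, -1.0]]
contact_force: [-0.1, -1.1, -1.1]
width: 0.0405
gripper_force: 30.0
```

Run:
```python
from h import *
plan(.482,.0165,.0555)
```

```text
t 25.4 p [0.4818 0.0167 0.2139] shift mm [-1.000e-01  2.000e-01  1.584e+02] turn [-0.0001  0.      0.0004] w 0.0405 j [  0.6  14.  112.2   0.   53.8  13.9]
```

Emit:
carry_out --deltas '[[[0,0,25,0,0,0],[0,0,35,0,0,0],[0,0,35,0,0,0],[0,0,30,0,0,0],[0,0,20,0,0,0],[0,0,9,0,0,0],[0,0,3.5,0,0,0],[0,0,0,0,0,0]]]'

```text
clock: 26.4
position: [0.4821, 0.0164, 0.0569]
ee_rot: [[0.232, 0.973, 0.001], [0.973, -0.232, 0.0], [0.0, 0.001, -1.0]]
contact_force: [1.0, 0.1, -0.0]
width: 0.0407
gripper_force: 30.0
```

Run:
```python
from h import *
plan(.482,.0165,.055)
```

```text
t 26.4 p [0.4821 0.0164 0.0569] shift mm [ 0.  -0.1  1.9] turn [ 0.0007 -0.0002 -0.0001] w 0.0407 j [  0.5  29.9 116.8   0.   33.2  13.9]
```

Lower 1.5 mm and check the force.

Emit:
carry_out --deltas '[[[0,0,0.8,0,0,0],[0,0,0.7,0,0,0],[0,0,0,0,0,0],[0,0,0,0,0,0],[0,0,0,0,0,0],[0,0,0,0,0,0],[0,0,0,0,0,0],[0,0,0,0,0,0]]]'

```text
clock: 27.4
position: [0.4822, 0.0164, 0.056]
ee_rot: [[0.232, 0.973, 0.001], [0.973, -0.232, 0.0], [0.0, 0.001, -1.0]]
contact_force: [-1.1, -0.6, 7.4]
width: 0.0406
gripper_force: 30.0
```

Emit:
carry_out --deltas '[[[0,0,0,0,0,0],[0,0,0,0,0,0],[0,0,0,0,0,0],[0,0,0,0,0,0],[0,0,0,0,0,0],[0,0,0,0,0,0],[0,0,0,0,0,0],[0,0,0,0,0,0]]]' --grip 90

```text
clock: 28.4
position: [0.4817, 0.0164, 0.055]
ee_rot: [[0.232, 0.973, -0.0], [0.973, -0.232, -0.0], [-0.0, -0.0, -1.0]]
contact_force: [0.0, 0.1, -0.2]
width: 0.0794
gripper_force: 0.0
```

Emit:
carry_out --deltas '[[[0,0,-15,0,0,0],[0,0,-35,0,0,0],[0,0,-40,0,0,0],[0,0,-40,0,0,0],[0,0,-30,0,0,0],[0,0,0,0,0,0],[0,0,0,0,0,0],[0,0,0,0,0,0]]]'

```text
clock: 29.4
position: [0.4808, 0.0164, 0.214]
ee_rot: [[0.232, 0.973, -0.002], [0.973, -0.232, -0.0], [-0.001, -0.002, -1.0]]
contact_force: [0.1, -0.6, -0.3]
width: 0.0788
gripper_force: 0.0
```

Run:
```python
from h import *
plan(.457,.362,.23)
```

```text
t 29.4 p [0.4808 0.0164 0.214 ] shift mm [ 330.6 -103.4  -16. ] turn [-0.0021  0.0005 -0.0001] w 0.0788 j [  0.5  14.  112.2  -0.   53.9  13.9]
```

Emit:
carry_out --deltas '[[[35,-11,-8,0,0,0],[45,-14,-8,0,0,0],[50,-15,0,0,0,0],[50,-16,0,0,0,0],[50,-16,0,0,0,0],[50,-16,0,0,0,0],[35,-11,0,0,0,0],[15,-4,0,0,0,0]]]' --grip 100

```text
clock: 30.4
position: [0.4572, 0.3626, 0.2296]
ee_rot: [[0.23, 0.973, -0.002], [0.973, -0.23, -0.001], [-0.002, -0.001, -1.0]]
contact_force: [-0.5, -0.5, -0.1]
width: 0.0878
gripper_force: 0.0
```

Emit:
carry_out --deltas '[[[0,0,0,0,0,0],[0,0,0,0,0,0],[0,0,0,0,0,0],[0,0,0,0,0,0],[0,0,0,0,0,0],[0,0,0,0,0,0],[0,0,0,0,0,0],[0,0,0,0,0,0]]]'

```text
clock: 31.4
position: [0.458, 0.3613, 0.231]
ee_rot: [[0.232, 0.973, 0.0], [0.973, -0.232, -0.0], [-0.0, 0.0, -1.0]]
contact_force: [0.2, -0.1, 1.4]
width: 0.0879
gripper_force: 0.0
```

Run:
```python
from h import *; from rig import *; import pickle
s=state(); c=read_camera('wrist'); pickle.dump((s,c),open('w6.pkl','wb'))
cv2.imwrite('pics/w6.png',c['frame'][:,:,::-1])
print(wproj(c,(.457,.362,.124),s),wproj(c,(.457,.362,.0),s))
plan(.457,.362,.063)
```

```text
[250.37547285 190.86183701] [250.97081463 163.14949605]
t 31.45 p [0.458  0.3613 0.2309] shift mm [  0.4  -1.1 167.9] turn [-0.      0.0001 -0.    ] w 0.0878 j [37.1 21.2 99.1 -0.  59.8 50.5]
```

View pics/w6.png

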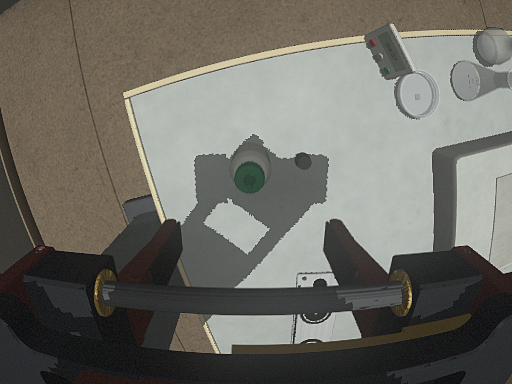

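Run:
```python
from h import *; import pickle
s,c=pickle.load(open('w6.pkl','rb'))
f=c['frame']; cv2.imwrite('pics/w6c.png',cv2.resize(f[135:205,215:285],None,fx=8,fy=8,interpolation=cv2.INTER_CUBIC)[:,:,::-1])
for z in(.08,.09,.1,.124): print(z,wcam(c,(249,178),s,z)[:2],wcam(c,(249,183),s,z)[:2])
```

```text
0.08 [0.45548486 0.36297916] [0.45422485 0.3577429 ]
0.09 [0.45618967 0.3654516 ] [0.45497178 0.36039041]
0.1 [0.45689448 0.36792405] [0.45571872 0.36303792]
0.124 [0.45858602 0.37385792] [0.45751137 0.36939195]
```

View pics/w6c.png

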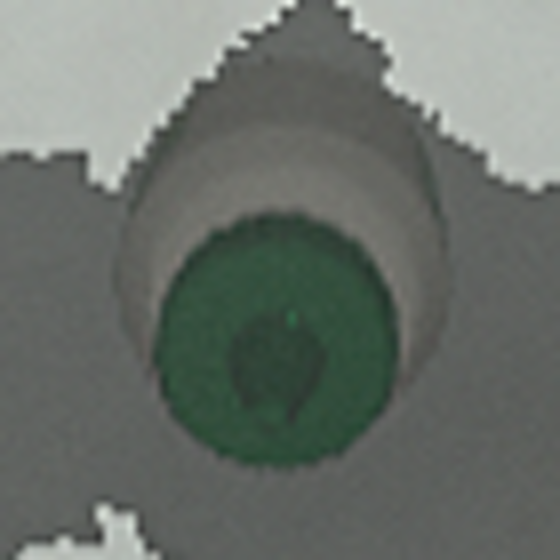

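The crop shows the cap disc at full-image (250,177.5), the spout tip at (249,186) and the shoulder at (250.5,170). All three give an axis near (0.457, 0.366).

Run:
```python
from h import *; import pickle
s,c=pickle.load(open('w6.pkl','rb'))
print(wcam(c,(248.8,186.3),s,.124),wcam(c,(249.9,177.5),s,.095),wcam(c,(250.5,170.5),s,.073))
plan(.457,.3655,.064)
```

```text
[0.45662266 0.36646324 0.124     ] [0.45752444 0.36697751 0.095     ] [0.4584447 0.3688351 0.073    ]
t 31.45 p [0.458  0.3613 0.2309] shift mm [  3.8  -1.9 166.9] turn [-0.      0.0001 -0.    ] w 0.0878 j [37.1 21.2 99.1 -0.  59.8 50.5]
```

Emit:
carry_out --deltas '[[[4,-1,20,0,0,0],[0.5,0,30,0,0,0],[0,0,30,0,0,0],[0,0,30,0,0,0],[0,0,25,0,0,0],[0,0,18,0,0,0],[0,0,9,0,0,0],[0,0,3,0,0,0]]]'

```text
clock: 32.45
position: [0.4582, 0.366, 0.0658]
ee_rot: [[0.232, 0.973, -0.0], [0.973, -0.232, -0.0], [-0.0, -0.0, -1.0]]
contact_force: [-0.6, -0.2, 0.6]
width: 0.0879
gripper_force: 0.0
```

Emit:
carry_out --deltas '[[[0,0,0,0,0,0],[0,0,0,0,0,0],[0,0,0,0,0,0],[0,0,0,0,0,0],[0,0,0,0,0,0],[0,0,0,0,0,0],[0,0,0,0,0,0],[0,0,0,0,0,0]]]' --grip 0

```text
clock: 33.45
position: [0.4582, 0.366, 0.0661]
ee_rot: [[0.232, 0.973, 0.0], [0.973, -0.232, 0.0], [0.0, 0.0, -1.0]]
contact_force: [-0.9, 0.1, 2.8]
width: 0.0441
gripper_force: 30.0
```

Run:
```python
from h import *
plan(.503,.1055,.17)
```

```text
t 33.45 p [0.4582 0.366  0.0661] shift mm [-243.   104.  -103.9] turn [ 0.0002 -0.0002 -0.0001] w 0.0441 j [ 37.5  34.8 103.5  -0.   41.8  50.9]
```

Emit:
carry_out --deltas '[[[0,0,-25,0,0,0],[0,0,-40,0,0,0],[0,0,-39,0,0,0],[-30,13,0,0,0,0],[-45,19,0,0,0,0],[-50,21,0,0,0,0],[-50,22,0,0,0,0],[-40,17,0,0,0,0]]]'

```text
clock: 34.45
position: [0.4975, 0.1334, 0.1697]
ee_rot: [[0.232, 0.973, -0.001], [0.973, -0.232, -0.0], [-0.0, -0.001, -1.0]]
contact_force: [-0.3, 0.4, -1.2]
width: 0.0437
gripper_force: 30.0
```

Emit:
carry_out --deltas '[[[-20,9,0,0,0,0],[-8,3,0,0,0,0],[0,0,0,0,0,0],[0,0,0,0,0,0],[0,0,0,0,0,0],[0,0,0,0,0,0],[0,0,0,0,0,0],[0,0,0,0,0,0]]]'

```text
clock: 35.45
position: [0.5029, 0.1055, 0.17]
ee_rot: [[0.232, 0.973, -0.0], [0.973, -0.232, 0.0], [-0.0, -0.0, -1.0]]
contact_force: [1.0, -0.4, -2.2]
width: 0.0439
gripper_force: 30.0
```

Run:
```python
from h import *
plan(.503,.1055,.074)
```

```text
t 35.45 p [0.5029 0.1055 0.17  ] shift mm [ 0.   0.1 96. ] turn [-0.  0.  0.] w 0.0439 j [ 10.5  20.4 110.2   0.   49.4  23.9]
```

Emit:
carry_out --deltas '[[[0,0,20,0,0,0],[0,0,25,0,0,0],[0,0,22,0,0,0],[0,0,14,0,0,0],[0,0,8,0,0,0],[0,0,4,0,0,0],[0,0,2,0,0,0],[0,0,0,0,0,0]]]'

```text
clock: 36.45
position: [0.5032, 0.1055, 0.0753]
ee_rot: [[0.232, 0.973, 0.001], [0.973, -0.232, 0.0], [0.0, 0.001, -1.0]]
contact_force: [0.2, 0.3, -1.6]
width: 0.0442
gripper_force: 30.0
```

Emit:
carry_out --deltas '[[[0,0,0.5,0,0,0],[0,0,0.4,0,0,0],[0,0,0,0,0,0],[0,0,0,0,0,0],[0,0,0,0,0,0],[0,0,0,0,0,0],[0,0,0,0,0,0],[0,0,0,0,0,0]]]'

```text
clock: 37.45
position: [0.503, 0.1054, 0.0741]
ee_rot: [[0.232, 0.973, 0.0], [0.973, -0.232, 0.0], [0.0, 0.0, -1.0]]
contact_force: [0.7, 0.2, 0.2]
width: 0.0436
gripper_force: 30.0
```

Emit:
carry_out --deltas '[[[0,0,0.3,0,0,0],[0,0,0,0,0,0],[0,0,0,0,0,0],[0,0,0,0,0,0],[0,0,0,0,0,0],[0,0,0,0,0,0],[0,0,0,0,0,0],[0,0,0,0,0,0]]]' --grip 80

```text
clock: 38.45
position: [0.5029, 0.1054, 0.0738]
ee_rot: [[0.232, 0.973, 0.0], [0.973, -0.232, 0.0], [0.0, 0.0, -1.0]]
contact_force: [0.2, 0.1, 0.3]
width: 0.0702
gripper_force: 0.0
```

Emit:
carry_out --deltas '[[[0,0,-15,0,0,0],[0,0,-35,0,0,0],[0,0,-40,0,0,0],[0,0,-40,0,0,0],[20,0,-20,0,0,0],[50,0,0,0,0,0],[50,0,0,0,0,0],[50,0,0,0,0,0]]]'

```text
clock: 39.45
position: [0.5426, 0.2723, 0.2252]
ee_rot: [[0.232, 0.973, 0.001], [0.973, -0.232, 0.001], [0.001, 0.001, -1.0]]
contact_force: [0.6, 0.2, -0.5]
width: 0.0705
gripper_force: 0.0
```

Emit:
carry_out --deltas '[[[50,-20,0,0,0,0],[50,-40,0,0,0,0],[50,-40,0,0,0,0],[40,-40,0,0,0,0],[0,0,0,0,0,0],[0,0,0,0,0,0],[0,0,0,0,0,0],[0,0,0,0,0,0]]]'

```text
clock: 40.45
position: [0.4524, 0.4842, 0.224]
ee_rot: [[0.234, 0.972, 0.0], [0.972, -0.234, -0.0], [-0.0, 0.0, -1.0]]
contact_force: [-0.6, -0.9, -0.4]
width: 0.0703
gripper_force: 0.0
```

Run:
```python
from h import *; from rig import *; import pickle
t=read_camera('top');s=read_camera('side'); pickle.dump((t,s),open('end.pkl','wb'))
a=cv2.resize(t['frame'][140:250,225:395],None,fx=4,fy=4,interpolation=cv2.INTER_CUBIC)
b=cv2.resize(s['frame'][150:350,190:330],None,fx=2.5,fy=2.5,interpolation=cv2.INTER_CUBIC)[:,:]
im=np.zeros((600,800,3),np.uint8); im[:440,:425]=a[:, :425*1][:440] if False else cv2.resize(a,(425,275)).repeat(1,0)[:0].sum() if False else 0
cv2.imwrite('pics/endtop.png',a[:,:,::-1]); cv2.imwrite('pics/endside.png',b[:,:,::-1])
P=dict(green=(.502,.1055,.132),large=(.4815,.0164,.098),small=(.4616,-.067,.08),vial=(.4416,-.148,.064))
for n,X in P.items():
    u=proj(t,X); v=proj(s,X); print(n,'top crop',((u-[225,140]+.5)*4-.5).round(0),'side crop',((v-[190,150]+.5)*2.5-.5).round(0))
```

```text
green top crop [176. 252.] side crop [130.  63.]
large top crop [311. 289.] side crop [131. 152.]
small top crop [434. 322.] side crop [131. 235.]
vial top crop [552. 354.] side crop [129. 332.]
```

View pics/endtop.png

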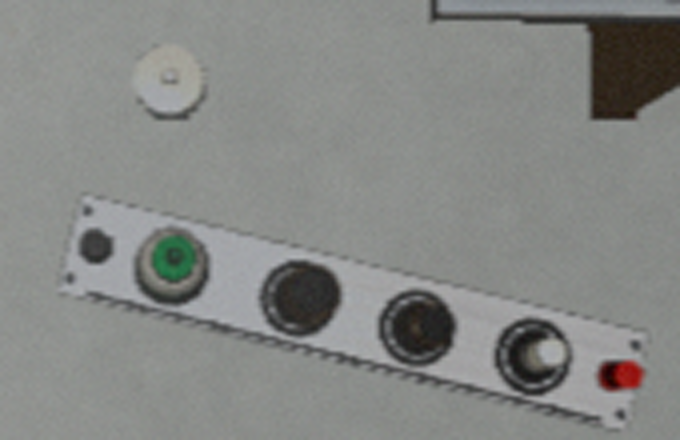

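View pics/endside.png

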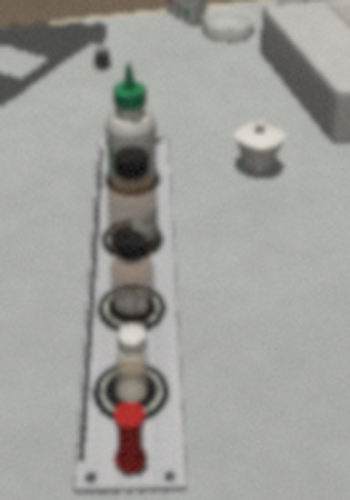

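All four bottles stand upright on their pads. Cap positions match prediction to about 1 px, roughly 3 mm, in both views: green tip at (175,257) against (176,252), vial at (552,351) against (552,354). The crucible shows no visible shift.

```bash
python3 -c "
from rig import *
print(hand_in())"
```

```text
the job is handed in; nothing more can be done
None
```

I handed the job in at about 40 s of robot time: the vial, small brown, larger brown and green-cap bottles stand in that order from the red post, upright and about 3 mm or less off their pad centres in the final camera views. The crucible was left where it stood, and no verdict came back.

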